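# Find and release the latched mode key

## Robot

A 6-joint arm with a two-finger parallel gripper is mounted at the origin on the work surface. World frame = base frame: x ahead of the robot, y to its left, z up, the work surface at z = 0. Lengths are in mm, angles in rad, forces in N, time in s.
With the tool pointing down it reaches from about 350 to 875 mm from the base axis. Payload 4.2 kg.
Tool frame: the origin (TCP) lies at the very end of the fingers, on their centre line; the grasp point (between the pads) lies 19 mm behind it; z points along the fingers, y is the line along which they close (so a half turn about z gives the same grasp; the last joint's range is limited). The gripper opens to 87 mm and grips with 3 to 60 N. Pads are 19 mm wide; open, the fingers measure 117 mm over their backs; the gripper's body (75 mm by 190 mm) begins 51 mm behind the grasp point.
Start: joints at [1.543, 0.385, 0.008, 0, -1.194, -0.259], TCP at [176.771, 599.459, 222.55] pointing down, gripper open.
Joint ranges: [-3.14, 3.14], [-1.21, 2.06], [-1.07, 1.41], [-3.16, 2.05], [-2.99, -0.16], [-3.1, 3.1]. Speed limits (rad/s): [2.79, 2.79, 3.14, 3.14, 3.14, 3.14].

## Interface

Orientations are given as a rotation vector (axis times angle).
In Python, from cell import arm, optics gives the robot as it stands. Calls block until the motion is done:
- arm.goto(position, orientation): joint-space move of the TCP to a pose.
- arm.movel(position, rotation=None, v=150, threshold=None): straight line of the TCP; rotation=None keeps the orientation; v is the mean speed in mm/s. With threshold (N) it stops when the force on the tool has changed by that much, and returns True; else False.
- arm.movej(angles): joint-space move.
- arm.grip(opening): opening from 0.0 (shut) to 1.0 (fully open); the grip force is fixed at half the most; returns when the fingers have stopped.
- arm.hold(seconds).
- arm.inverse_kinematics(position, orientation): joint angles nearest the present ones, or None.
- optics.get_image(name): name is "scene" or "top"; returns a dict with "frame" (480x640x3 uint8, blue, green, red), "fx", "fy", "cx", "cy" (pixels), "view" (4x4, takes a point from world to camera coordinates). Camera axes: x right, y down, z forward; pixel columns grow to the right and rows downward; lengths in mm; the calibration is good to about 2 mm. A picture is of the moment at which its call begins. There is no depth.
A pose or a line that the arm cannot do raises arm.Unreachable and nothing moves.
- arm.sign_off(): hands the job in; it is judged then, once.
Readings, each from a call of its own:
- arm.get_time(): time.
- arm.get_joints(): joint angles.
- arm.get_dq(): joint speeds.
- arm.get_joint_efforts(): joint torques, N m.
- arm.get_tcp_pos(): TCP position.
- arm.get_tool_rot(): TCP orientation.
- arm.get_ft_force(): force on the tool from outside, world axes, zero at the start.
- arm.get_torque(): the same for the moment, N m.
- arm.get_grip_width(): opening from 0.0 (shut) to 1.0 (fully open).
- arm.get_grasp_force(): force on a finger pad.
Only numpy, scipy, OpenCV 4.12 (cv2) and the standard library are available. Lean on these libraries where they do the work, as an engineer would, in place of code of your own. Each camera call takes 0.05 s, during which the arm holds its last target. There are 200 camera calls.

## Task

One of the four keys on the mode-key box is latched down. With shut fingertips tap each key lightly, one after the other from the left end to the right end as seen from the robot, to feel which one it is; then press that key down until it unlatches and let it spring up, so that all four stand up. Do not push the other keys in, do not unlatch it before all four have been tapped, and leave the car key, the screwdriver and the tray where they lie.

Things in the scene. Friction and masses are not known exactly. Their poses are not given: they have to be found in the camera images.
- key_box: Mode-key box screwed to the bench: dark case 100 x 210 mm, 50 mm high, with a thin grey top sheet. Origin at the centre of its underside, on the bench (z = 0). Its y axis runs along the key row towards the left end as seen from the robot, x away from the robot, z up. It cannot move.
- key_1: Off-white square push key, 26 x 26 mm, at the left end of the row seen from the robot (x = 0, y = 63 mm in the box's frame). Origin: centre of its top face. All four keys are alike and go straight down on a spring, 10 mm at most (hard stop). Up: top 64 mm above the bench; it gives way under a tap (sinks from about 1.2 N, then 0.25 N more per mm) and springs back.
- key_2: Off-white square push key, 26 x 26 mm, second from the left of the row seen from the robot (x = 0, y = 21 mm in the box's frame). Origin: centre of its top face. As key_1. The one latched key, any of the four, stands 5 mm lower, top 59 mm above the bench, and does not give below about 2.4 N.
- key_3: Off-white square push key, 26 x 26 mm, third from the left of the row seen from the robot (x = 0, y = -21 mm in the box's frame). Origin: centre of its top face. As key_1. The latched key, pressed on with about 5 N until its top is 55 mm above the bench, unlatches and, once let go, springs up to 64 mm.
- key_4: Off-white square push key, 26 x 26 mm, at the right end of the row seen from the robot (x = 0, y = -63 mm in the box's frame). Origin: centre of its top face. As key_1. A key that was up and is sunk by more than 7 mm counts as pushed in.
- car_key: Bystander: loose black car key, body 62 x 34 x 14 mm with a steel blade, lying on the bench in front of the box. Origin at the centre of its underside.
- screwdriver: Bystander: loose screwdriver, 170 mm long, lying on the bench behind the box. Origin on the bench under its middle.
- blank_tray: Bystander: loose clear open tray, 90 x 70 x 30 mm, with a few key blanks, on the bench beyond the right end of the box. Origin at the centre of its underside.

How it is judged:
By the outcome, as a careful person would: the job done as asked, in the order asked, and still so for the second after the job is handed in, with the robot touching nothing.
It also fails if it takes over 51 s, if anything falls off the work surface, if the arm or the gripper's body presses on something with over 40 N, if the wrist force passes 120 N, or if a joint passes its speed limit or range.

## Working session

There is one attempt and no reset: what is moved stays moved. The work goes in short steps, each a Python script; the robot and the scene stay as the last script left them, time stands still between calls to the robot, and variables do not carry over. Pictures are saved under pics/ and viewed, at most 10 in all, crops included, and the job is handed in when it is done.

```bash
ls; mkdir -p pics; python3 - <<'E'
from cell import arm, optics
import cv2, numpy as np
for n in("scene","top"):
    d=optics.get_image(n); cv2.imwrite(f"pics/{n}0.png",d["frame"])
    print(n,d["fx"],d["fy"],d["cx"],d["cy"],np.round(d["view"],4).tolist())
print(arm.get_time(),arm.get_tool_rot())
E
```

```text
pics
scene 543.8889012704972 543.8889012704972 324.08979125922355 234.76380015172433 [[-0.7271, 0.6862, 0.0193, 395.8133], [0.3608, 0.4059, -0.8397, -133.2892], [-0.5841, -0.6036, -0.5427, 1120.8558], [0.0, 0.0, 0.0, 1.0]]
top 615.1060913325679 615.1060913325679 323.16174156483436 248.568000601172 [[-0.0285, -0.999, -0.0341, 23.511], [-0.9921, 0.0325, -0.1211, 561.8332], [0.1221, 0.0304, -0.992, 1116.3254], [0.0, 0.0, 0.0, 1.0]]
0.1 [ 3.10742889e+00 -4.48963170e-01 -2.70717487e-04]
```

View pics/top0.png

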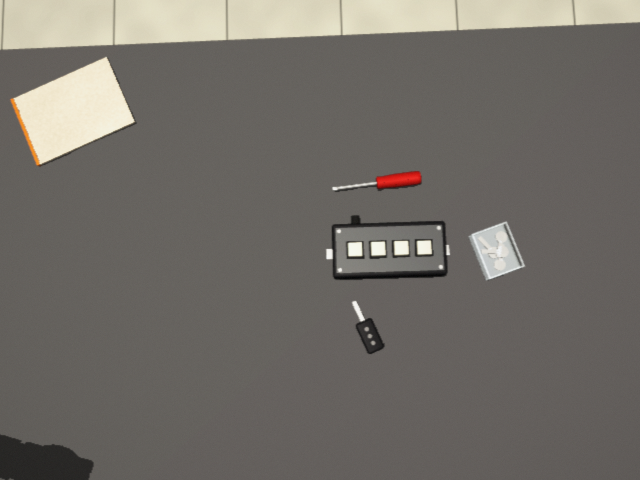

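View pics/scene0.png

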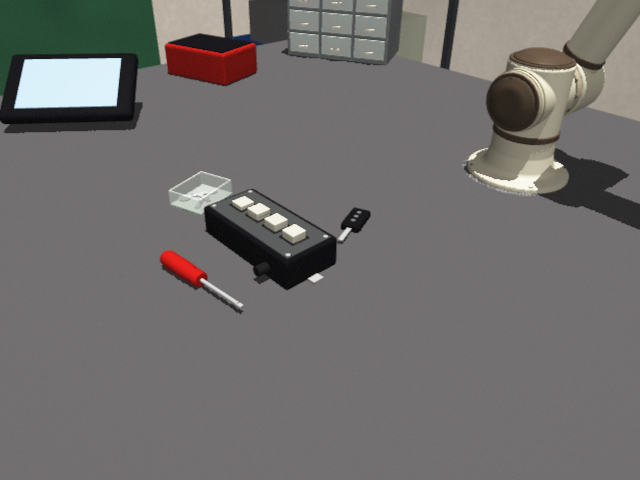

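The top view shows the box, with keys at about (355,250), (378,249), (401,248) and (424,247). The car key is in front at (368,330), the screwdriver behind at (380,183) and the tray to the right at (497,250). The scene view shows the keys at about (294,233), (276,222), (259,212) and (243,203), with key 1 nearest the camera.

```bash
cat > vis.py <<'E'
import cv2, numpy as np
from cell import optics
def ray(d,uv):
    V=d["view"];R=V[:3,:3];c=-R.T@V[:3,3]
    return c,R.T@np.array([(uv[0]-d["cx"])/d["fx"],(uv[1]-d["cy"])/d["fy"],1])
def onplane(d,uv,z):
    c,r=ray(d,uv); return c+r*(z-c[2])/r[2]
def tri(d1,u1,d2,u2):
    c1,r1=ray(d1,u1);c2,r2=ray(d2,u2)
    s=np.linalg.lstsq(np.c_[r1,-r2],c2-c1,rcond=None)[0]
    a,b=c1+s[0]*r1,c2+s[1]*r2
    return (a+b)/2,np.linalg.norm(a-b)
def blobs(d,box,thr,amin=40):
    x0,y0,x1,y1=box
    hsv=cv2.cvtColor(d["frame"],cv2.COLOR_BGR2HSV)
    m=np.zeros((480,640),np.uint8)
    m[y0:y1,x0:x1]=cv2.inRange(hsv,(0,0,thr),(179,90,255))[y0:y1,x0:x1]
    n,l,s,c=cv2.connectedComponentsWithStats(m)
    return [(c[i],s[i]) for i in range(1,n) if s[i][4]>amin]
E
python3 - <<'E'
from vis import *
T=optics.get_image("top");S=optics.get_image("scene")
bt=sorted(blobs(T,(340,235,440,262),170),key=lambda b:b[0][0])
for thr in(150,205):
    bs=sorted(blobs(S,(225,190,312,250),thr),key=lambda b:-b[0][0])
    print(thr,[(b[0].round(1).tolist(),b[1][2:].tolist()) for b in bs])
print([(b[0].round(1).tolist(),b[1][2:].tolist()) for b in bt])
P=np.array([onplane(T,b[0],63) for b in bt]);print(P.round(1), np.linalg.norm(np.diff(P,axis=0),axis=1))
if len(bs)==4:
    for a,b in zip(bt,bs): print(*[np.round(q,1) for q in tri(T,a[0],S,b[0])], onplane(S,b[0],64).round(1))
for n,d,b in(("t",T,(320,205,460,290)),("s",S,(195,180,345,290))):
    x0,y0,x1,y1=b; cv2.imwrite(f"pics/{n}1.png",cv2.resize(d["frame"][y0:y1,x0:x1],None,fx=5,fy=5,interpolation=cv2.INTER_CUBIC))
E
```

```text
150 [([293.7, 230.4], [24, 15, 199]), ([275.6, 219.2], [24, 15, 188]), ([258.5, 208.6], [22, 13, 170]), ([242.6, 201.5], [22, 13, 159])]
205 [([293.7, 230.0], [23, 13, 164]), ([275.4, 218.7], [22, 12, 152]), ([258.3, 208.1], [22, 11, 139]), ([242.5, 201.0], [20, 11, 127])]
[([354.7, 248.7], [14, 14, 189]), ([377.7, 248.2], [15, 14, 189]), ([401.0, 247.5], [15, 14, 196]), ([423.8, 247.0], [15, 13, 184])]
[[ 556.7  -51.9   63. ]
 [ 556.2  -93.7   63. ]
 [ 556.2 -136.1   63. ]
 [ 555.6 -177.3   63. ]] [41.80049686 42.33981965 41.24696571]
[557.  -52.2  63.5] 0.9 [557.7 -52.1  64. ]
[556.7 -94.2  63.6] 1.5 [557.5 -94.4  64. ]
[ 556.6 -136.5   63.5] 1.4 [ 557.5 -136.4   64. ]
[ 556.6 -178.3   58.6] 1.1 [ 562.4 -170.8   64. ]
```

View pics/s1.png

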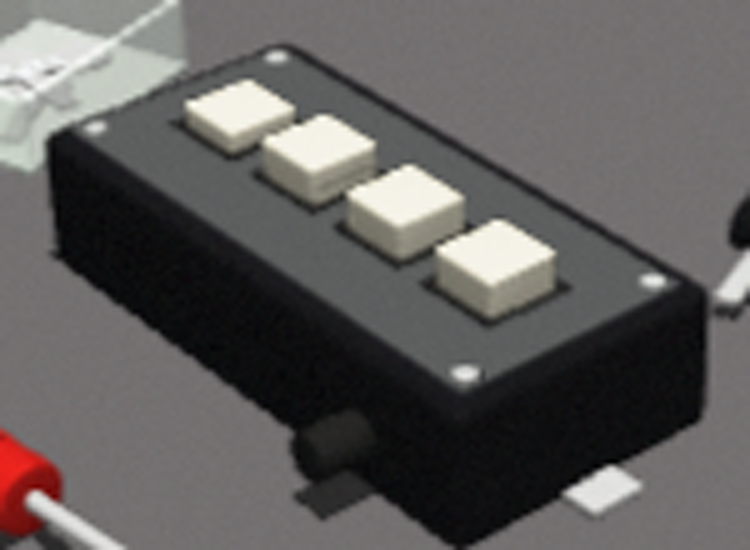

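Triangulation puts keys 1–3 at z ≈ 63.5 and key 4 at 58.6, with a 42 mm pitch, so key 4 looks latched. I'll go above key 1 with shut fingers, tool y across the row, and check the force noise.

```bash
python3 - <<'E'
from cell import arm
import numpy as np
arm.grip(0.0)
best=None
for s in(1,-1):
    r=np.pi*np.array([np.cos(np.pi/4),s*np.sin(np.pi/4),0])
    q=arm.inverse_kinematics([557,-52,110],r); print(s,None if q is None else np.round(q,2))
    if q is not None and (best is None or abs(q[5])<abs(best[1][5])): best=(r,q)
arm.goto([557,-52,110],best[0])
np.save("rot.npy",best[0])
print(arm.get_tcp_pos(),arm.get_tool_rot(),arm.get_grip_width())
F=[]
for _ in range(10): F.append(arm.get_ft_force()); arm.hold(.02)
print(np.mean(F,0),np.std(F,0),arm.get_time())
E
```

```text
1 [ 0.2   0.38 -0.31  0.   -0.88  2.94]
-1 [ 0.2   0.38 -0.31  0.   -0.88 -0.2 ]
[557.28126875 -51.26384299 110.12773604] [-2.22258122e+00  2.21981882e+00 -3.74939617e-04] 0.00780203167931596
[ 0.02909517  0.15802159 -0.18758663] [0.35326202 0.5015525  0.43958446] 4.5833
```

```bash
cat > tap.py <<'E'
from cell import arm
import numpy as np
X={1:(557,-52.1),2:(556.7,-94.1),3:(556.6,-136.3),4:(556.4,-178)}
def fz(n=12):
    F=[]
    for _ in range(n): F.append(arm.get_ft_force()[2]); arm.hold(.015)
    return float(np.mean(F))
def down(x,y,z,v,thr):
    for _ in range(6):
        hit=arm.movel([x,y,z],v=v,threshold=thr)
        f=fz(); p=arm.get_tcp_pos()
        if not hit or abs(f-f0)>0.9: break     # else: noise, carry on
    return hit,round(f-f0,2),np.round(p,2)
def tap(k):
    global f0
    x,y=X[k]
    arm.movel([x,y,72],v=100); f0=fz()
    r=down(x,y,61.5,10,2.2)
    if abs(r[1])<0.8: print("no contact",r); r=down(x,y,57.8,6,2.0)
    print(k,r,round(arm.get_time(),2))
    arm.movel([x,y,74],v=60)
E
python3 - <<'E'
from tap import *
tap(1)
E
```

```text
1 (False, 1.62, array([556.95, -52.1 ,  61.54])) 6.72
```

Key 1 gave way as an up key should: 1.6 N at 2.5 mm of sink. On to the other three.

```bash
python3 - <<'E'
from tap import *
for k in(2,3,4): tap(k)
E
```

```text
2 (False, 1.88, array([556.63, -94.14,  61.54])) 9.24
3 (False, 2.0, array([ 556.53, -136.3 ,   61.53])) 11.78
no contact (False, -0.04, array([ 556.45, -178.01,   61.57]))
4 (True, 2.46, array([ 556.43, -178.  ,   58.71])) 14.97
```

The taps agree with the pictures: key 4 stands at about 59 and resists. Now I'll press it through to unlatch, let go, retreat and look.

```bash
python3 - <<'E'
from tap import *
from vis import *
x,y=X[4]; f0=fz()
arm.movel([x,y,61],v=40)
print(arm.movel([x,y,54.4],v=8,threshold=15),fz()-f0,arm.get_tcp_pos())
arm.movel([x,y,75],v=30); arm.movel([x,y,150],v=120)
arm.goto([450,150,230],np.load("rot.npy"))
print(arm.get_time())
T=optics.get_image("top");S=optics.get_image("scene")
bt=sorted(blobs(T,(340,235,440,262),170),key=lambda b:b[0][0])
bs=sorted(blobs(S,(225,185,312,250),205),key=lambda b:-b[0][0])
print(len(bt),len(bs))
for a,b in zip(bt,bs): print(*[np.round(q,1) for q in tri(T,a[0],S,b[0])])
cv2.imwrite("pics/s2.png",S["frame"])
E
```

```text
False 4.765257331965453 [ 556.55562142 -178.03748214   54.52199951]
20.175
4 4
[557.1 -52.1  63.7] 0.9
[556.7 -94.2  63.4] 1.8
[ 556.7 -136.2   63.5] 1.7
[ 556.9 -178.3   63.7] 1.0
```

View pics/s2.png

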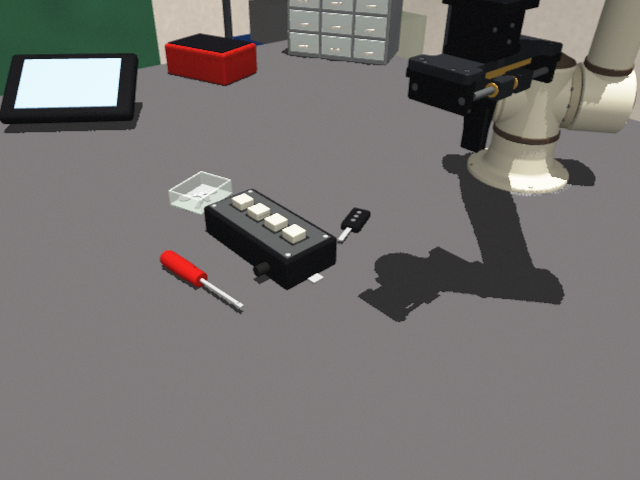

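All four keys now measure about 63.5 mm. Key 4, at (243,201), stands level with the others, the three bystanders lie where they were, and the arm is clear.

```bash
python3 -c "
from cell import arm
print(arm.sign_off(),arm.get_time())"
```

```text
the job is handed in; nothing more can be done
the job is handed in; nothing more can be done
```

Key 4, at the right end, was the latched one: I tapped all four from left to right, pressed it until it unlatched, checked in the cameras that all four stand up, and handed the job in at about 20 s.

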